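# Feed one housing from the magazine into the lane

## Robot

A 6-joint arm with a two-finger parallel gripper is mounted at the origin on a cart in front of the work surface, level with it; the furniture and walls round the work are solid. World frame = base frame: x ahead of the robot, y to its left, z up, the work surface at z = 0. Lengths are in m, angles in rad, forces in N, time in s.
With the tool pointing down it reaches from about 0.4 to 0.825 m from the base axis. Payload 7 kg.
Tool frame: the origin (TCP) lies at the very end of the fingers, on their centre line; the grasp point (between the pads) lies 19 mm behind it; z points along the fingers, y is the line along which they close (so a half turn about z gives the same grasp; the last joint's range is limited). The gripper opens to 88 mm and grips with 3 to 60 N. Pads are 19 mm wide; open, the fingers measure 130 mm over their backs; the gripper's body (78 mm by 193 mm) begins 47 mm behind the grasp point.
Start: joints at [-0.813, 0.359, 0.012, 0, -1.224, -0.288], TCP at [0.306, -0.602, 0.227] pointing down, gripper open.
Joint ranges: [-3.07, 3.07], [-1.43, 2.12], [-1.02, 1.25], [-3.03, 1.67], [-3.05, -0], [-3.03, 3.03]. Speed limits (rad/s): [2.39, 2.39, 3.01, 3.14, 3.14, 3.14].

## Interface

Orientations are given as [roll, pitch, yaw] about the fixed x, y, z axes, in that order (R = Rz(yaw) Ry(pitch) Rx(roll)).
In Python, from station import arm gives the robot as it stands. The module is installed in compiled form; this text tells all that it offers.
- The arm moves only by the shell command python3 -m crank 'ROWS' [FORCE]. ROWS is JSON, a list of rows, each an object of numbers: "dx", "dy", "dz": the shift along the world's x, y, z in m; "twist": the turn about the world's z in degrees; "grip": the opening, from -1 (shut) to 1 (fully open). A call has exactly 5 rows; each row is the pose to reach, as a shift and turn from the pose commanded when the call began; what a row does not reach only later rows make up. A row lasts 1/12 s, in which the tool goes at most 41.7 mm and 7.16 degrees, less where a joint would pass 70% of its speed; a pose out of reach is approached as far as the arm can. A call with a gripper value outside its range is refused whole. The fingers move at their own pace and stop on an object; FORCE is the grip in N (left out, the last holds). Time passes only in rows, so rows that repeat a pose let the fingers close, or fill a call up. It gives the time, the measured TCP pose, the force, the opening and the grip force at its end, in the units of the state.
- arm.get_state(): the state, without advancing time (a new reading comes with each control period).
- arm.grab_frame(name): name is "scene" or "top" or "wrist"; returns the picture (384x512x3 uint8, red, green, blue); there is no depth.
- arm.get_calibration(name): a dict with "fx", "fy", "cx", "cy" (pixels), "cam_to_world" (4x4, takes a point from camera to world coordinates); the wrist camera has in their place "tool_from_camera" (4x4, takes a point from camera to tool coordinates, whose origin is the TCP and whose axes are the flange's). Camera axes: x right, y down, z forward; pixel columns grow to the right and rows downward; lengths in m; the calibration is good to about 2 mm. A picture is of the moment at which its call begins: read the wrist's pose just before it. get_calibration takes no time and is no camera call.
- arm.job_done(): hands the job in; it is judged then, once.
The state is a dict: "t": time; "q": joint angles; "qd": joint speeds; "joint_efforts": joint torques, N m; "eef_pos": TCP position; "ee_rot": TCP orientation; "force": force on the tool from outside, world axes, zero at the start; "moment": the same for the moment, N m; "width": finger opening in m; "gripper_force": force on a finger pad.
Only numpy, scipy, OpenCV 4.12 (cv2) and the standard library are available. Lean on these libraries where they do the work, as an engineer would, in place of code of your own. Each camera call takes 0.05 s, during which the arm holds its last target. There are 200 camera calls.

## Task

Feed one moulded housing from the magazine: hook a fingertip behind the upturned lip of the feeder's slide and draw the slide fully out to its stop, then with a fingertip push the housing that it brought out sideways along the lane until it rests against the end stop. Finally push the slide fully home again so that the next housing drops into its pocket. Push gently and only with the outside of the fingers: pinch or lift nothing, feed only one housing, and leave the rest of the stack and the things round about alone.

Things in the scene. Friction and masses are not known exactly. Their poses are not given: they have to be found in the camera images.
- feeder: magazine feeder bolted to the table. Origin on the table below the axis of its upright stack of housings; z up, +x away from the robot, +y left. Its slide is drawn out along -x and pushed home along +x; the lane lies left of the drawn-out slide and runs along +y. Magazine: two sheet-metal cheeks, x -18..+24, y -35..+35, top z = 80 mm, on dark guide rails (x -22..+89, y +-33..47, top 35 mm).
- slide (a joint): travel of the feeder's slide in m: 0 fully home (pocket below the stack), 0.062 fully out against its stop. About 2.5 N of friction; it stays where it is left, no spring.
- lip (a point): on the slide: mid-point, 36 mm above the table, near the upper edge of the lip's hooking face, which looks to the stack (feeder x = -76 mm when home). Lip: upright steel strip 60 mm wide (y), 5 mm thick, rolled top at 40 mm, front 6.4 mm before this face. Behind it a gap 46 mm long (x), open at both sides, over a flat tongue whose top is 18 mm above the table, up to a 9 mm high bar.
- pocket (a point): on the slide: reference point of its pocket, on the pocket floor (18 mm above the table), on the stack's axis when home. The pocket is open at both sides (y) and above; in x it reaches from a bar 24 mm in front of this point (top 27 mm above the table) to the face of a thick plate 24 mm behind it (top 33 mm).
- lane_end (a point): fixed to the feeder: foot of the lane's end stop (middle of its near face, on the lane floor, 17 mm above the table; feeder x = -58, y = +142 mm). The lane begins beside the slide at y = +39 mm; its guides are 47 mm apart (feeder x -83 to -36 mm), flared at the entry, top 27 mm; the end stop's top is 30 mm above the table. A housing against the stop has its origin 31 mm before it.
- housing_a: moulded ivory housing, open box 34 x 62 x 16 mm with a 6 mm long tab at one long side, 24 g; the lowest of three in the magazine, lying in the slide's pocket. Origin at the underside, centre of the 40 x 62 mm outline; its long side (own y) lies along the feeder's y, its tab (own +x) towards the robot. Drawn out, the slide's plate pushes it along.
- housing_b: the same, second from below: underside 34 mm above the table at the start, 18 mm when it has dropped into the pocket
- housing_c: the same, on top of the stack
- spare: single housing of the same kind lying on the table near the robot; to be left alone
- screwdriver: screwdriver with black handle, 206 mm long, lying across the near edge of the table; to be left alone
- meter: grey torque meter, 66 x 118 x 37 mm, lying left of the lane; to be left alone
- screw_bin: blue open parts bin with screws, 139 x 104 x 58 mm, at the left; to be left alone
There are look-alikes about, which are no part of the job. What is shaped like the housing_c but blue or yellow is not meant.

How it is judged:
By the outcome, as a careful person would: the job done as asked, in the order asked, and still so for the second after the job is handed in, with the robot touching nothing.
It also fails if it takes over 56 s, if anything falls off the work surface, if the arm or the gripper's body presses on something with over 40 N, if the wrist force passes 120 N, or if a joint passes its speed limit or range.

## Working session

There is one attempt and no reset: what is moved stays moved. The work goes in short steps, Python scripts to look and compute and a shell command to move; the robot and the scene stay as the last step left them, time stands still between calls to the robot, and variables do not carry over. Pictures are saved under pics/ and viewed, at most 10 in all, crops included, and the job is handed in when it is done.

```bash
mkdir -p pics; python3 - <<'E'
from station import arm
import cv2,numpy as np
s=arm.get_state();print(s)
for n in("scene","top"):
    im=arm.grab_frame(n);cv2.imwrite(f"pics/{n}0.png",im[:,:,::-1]);c=arm.get_calibration(n);print(n,c["fx"],c["fy"],c["cx"],c["cy"],np.round(c["cam_to_world"],4).tolist())
c=arm.get_calibration("wrist");print({k:np.round(v,4).tolist() for k,v in c.items() if not isinstance(v,str)})
E
```

```text
{'t': 0.0, 'q': array([-8.12911709e-01,  3.59365134e-01,  1.10834197e-02, -3.50274882e-04,
       -1.22409388e+00, -2.88104220e-01]), 'qd': array([-8.40439575e-04, -6.70506060e-04,  1.05764280e-04, -5.27734052e-04,
       -9.93444460e-05,  1.14436780e-03]), 'joint_efforts': array([ 6.93874408e-04, -5.82723820e+01,  2.93064505e+01,  6.99728027e+00,
        7.11413290e-03, -1.39850308e-04]), 'eef_pos': array([ 0.30533192, -0.60145993,  0.22564742]), 'ee_rot': array([ 3.13998491e+00, -1.33055240e-04, -2.67193143e+00]), 'force': array([-0.42752408,  0.36332397,  0.38537053]), 'moment': array([0.03818604, 0.00927081, 0.00395698]), 'gripper_force': 0.0, 'width': 0.08745531117745932}
scene 453.00038839479794 453.00038839479794 263.53003472094764 193.47264355210453 [[0.5426, -0.3813, 0.7484, -0.2177], [-0.8399, -0.236, 0.4887, -0.5103], [-0.0097, -0.8938, -0.4484, 0.4919], [0.0, 0.0, 0.0, 1.0]]
top 422.06055509994206 422.06055509994206 252.29715440717052 196.14599741887972 [[0.0115, -0.9973, 0.072, 0.442], [-0.9999, -0.0118, -0.0035, -0.0262], [0.0044, -0.0719, -0.9974, 1.033], [0.0, 0.0, 0.0, 1.0]]
{'fx': 287.3869, 'fy': 287.3869, 'cx': 254.9406, 'cy': 189.2823, 'tool_from_camera': [[0.0001, -0.9503, -0.3114, 0.084], [1.0, -0.0002, 0.0009, -0.0008], [-0.0009, -0.3114, 0.9503, -0.1581], [0.0, 0.0, 0.0, 1.0]]}
```

View pics/top0.png

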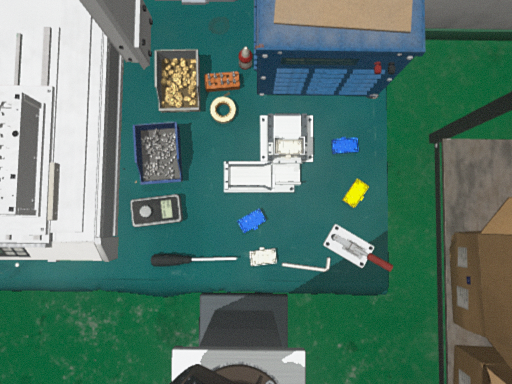

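View pics/scene0.png

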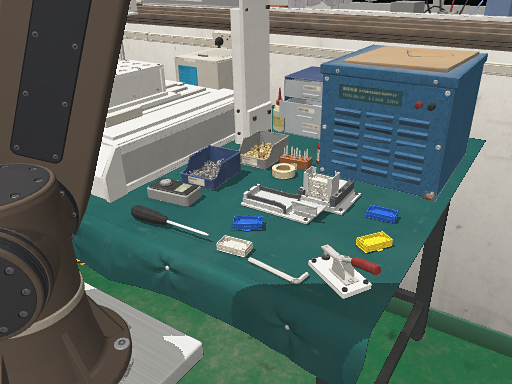

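The top view shows the feeder at about px (285,150), its lane running left to about (225,177), the meter at (158,210), the spare at (263,257), and blue and yellow decoys. I'll zoom in on the feeder next.

```bash
python3 - <<'E'
import cv2
im=cv2.imread("pics/top0.png")[105:205,215:325]
cv2.imwrite("pics/topz.png",cv2.resize(im,None,fx=6,fy=6,interpolation=cv2.INTER_CUBIC)[:600])
E
```

```text
(no output)
```

View pics/topz.png

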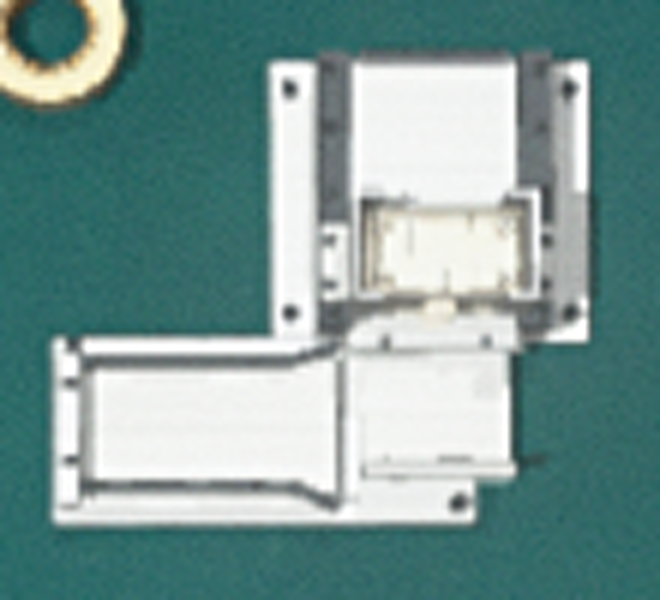

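```bash
cat > h.py <<'E'
import numpy as np
from station import arm
def ray(n,u,v,z,pose=None):
    c=arm.get_calibration(n)
    if n=="wrist":
        from scipy.spatial.transform import Rotation as R
        T=np.eye(4);T[:3,:3]=R.from_euler("xyz",pose["ee_rot"]).as_matrix();T[:3,3]=pose["eef_pos"];M=T@np.array(c["tool_from_camera"])
    else: M=np.array(c["cam_to_world"])
    d=M[:3,:3]@[(u-c["cx"])/c["fx"],(v-c["cy"])/c["fy"],1];o=M[:3,3]
    return o+d*(z-o[2])/d[2]
E
python3 - <<'E'
from h import *
for n,u,v,z in [("railLfar",317,57,.035),("railRfar",552,57,.035),("railLnear",317,338,.035),("railRnear",552,335,.035),("lipL",362,470,.04),("lipR",516,470,.04),("stopTopFar",83,365,.03),("stopTopNear",83,488,.03),("baseNL",52,523,0.01),("baseNR",475,522,0.01),("laneL far",90,362,.027),("lane far R",290,358,.027),("housC bl",372,293,.066),("housC br",522,297,.066)]:
    print(n,ray("top",215+(u+.5)/6-.5,105+(v+.5)/6-.5,z).round(4))
for n,u,v,z in [("spare",263,257,.01),("meter",158,210,.03),("drvL",152,260,.01),("drvR",237,259,.01)]: print(n,ray("top",u,v,z).round(3))
E
```

```text
railLfar [ 0.7123 -0.0639  0.035 ]
railRfar [ 0.7135 -0.1581  0.035 ]
railLnear [ 0.5987 -0.0649  0.035 ]
railRnear [ 0.6011 -0.1584  0.035 ]
lipL [ 0.5457 -0.0829  0.04  ]
lipR [ 0.5464 -0.1436  0.04  ]
stopTopFar [0.5875 0.0282 0.03  ]
stopTopNear [0.5382 0.0275 0.03  ]
baseNL [0.5257 0.0409 0.01  ]
baseNR [ 0.5282 -0.1306  0.01  ]
laneL far [0.5892 0.0256 0.027 ]
lane far R [ 0.5918 -0.0544  0.027 ]
housC bl [ 0.6116 -0.0847  0.066 ]
housC br [ 0.6108 -0.1426  0.066 ]
spare [ 0.369 -0.057  0.01 ]
meter [0.479 0.194 0.03 ]
drvL [0.359 0.209 0.01 ]
drvR [0.364 0.005 0.01 ]
```

Feeder sizes agree with the given ones: rails 94 mm apart and 112 mm long, stop at y=+142. That puts the origin at about (0.623, −0.112) with yaw about +0.8°. I'll shut the gripper and move above the gap with the tool's x axis along the feeder's x.

```bash
python3 -m crank '[{"dx":0.02,"dy":0.036,"twist":-7,"grip":-1},{"dx":0.04,"dy":0.072,"twist":-14,"grip":-1},{"dx":0.06,"dy":0.108,"twist":-21,"grip":-1},{"dx":0.08,"dy":0.144,"twist":-26,"grip":-1},{"dx":0.095,"dy":0.176,"twist":-26,"grip":-1}]' 20
python3 -m crank '[{"dx":0.018,"dy":0.034,"grip":-1},{"dx":0.036,"dy":0.068,"grip":-1},{"dx":0.054,"dy":0.102,"grip":-1},{"dx":0.072,"dy":0.136,"grip":-1},{"dx":0.09,"dy":0.17,"grip":-1}]'
python3 -m crank '[{"dx":0.018,"dy":0.034,"dz":-0.015,"grip":-1},{"dx":0.036,"dy":0.068,"dz":-0.03,"grip":-1},{"dx":0.054,"dy":0.102,"dz":-0.045,"grip":-1},{"dx":0.075,"dy":0.142,"dz":-0.06,"grip":-1},{"dx":0.075,"dy":0.142,"dz":-0.06,"grip":-1}]'
python3 -m crank '[{"grip":-1},{"grip":-1},{"grip":-1},{"grip":-1},{"grip":-1}]'
python3 - <<'E'
from h import *
import cv2
s=arm.get_state();im=arm.grab_frame("wrist");cv2.imwrite("pics/w1.png",im[:,:,::-1]);print(s["eef_pos"],s["ee_rot"],s["width"])
import json;json.dump({k:s[k].tolist() for k in("eef_pos","ee_rot")},open("w1.json","w"))
E
```

```text
[ 0.30535848 -0.60151086  0.22572974] [ 3.14012833e+00 -1.58737494e-04 -2.67187588e+00] 0.08790917681326525invalid input at $[0]: expected keys dx, dy, dz, twist, grip
invalid input at $[0]: expected keys dx, dy, dz, twist, grip
invalid input at $[0]: expected keys dx, dy, dz, twist, grip
invalid input at $[0]: expected keys dx, dy, dz, twist, grip
```

View pics/w1.png

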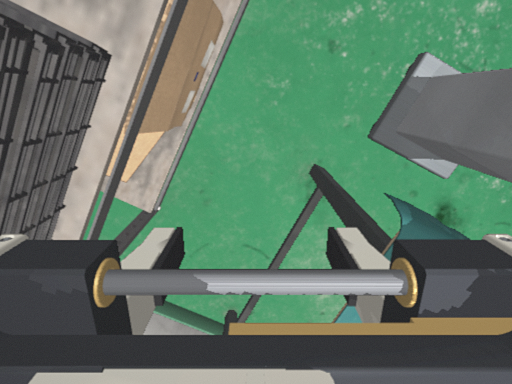

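The moves were refused because every row needs all five keys. The picture only shows the start pose: floor and the open fingers.

```bash
python3 -m crank '[{"dx":0.02,"dy":0.036,"dz":0,"twist":-7,"grip":-1},{"dx":0.04,"dy":0.072,"dz":0,"twist":-14,"grip":-1},{"dx":0.06,"dy":0.108,"dz":0,"twist":-21,"grip":-1},{"dx":0.08,"dy":0.144,"dz":0,"twist":-26,"grip":-1},{"dx":0.095,"dy":0.176,"dz":0,"twist":-26,"grip":-1}]' 20
python3 -m crank '[{"dx":0.018,"dy":0.034,"dz":0,"twist":0,"grip":-1},{"dx":0.036,"dy":0.068,"dz":0,"twist":0,"grip":-1},{"dx":0.054,"dy":0.102,"dz":0,"twist":0,"grip":-1},{"dx":0.072,"dy":0.136,"dz":0,"twist":0,"grip":-1},{"dx":0.09,"dy":0.17,"dz":0,"twist":0,"grip":-1}]'
python3 -m crank '[{"dx":0.018,"dy":0.034,"dz":-0.015,"twist":0,"grip":-1},{"dx":0.036,"dy":0.068,"dz":-0.03,"twist":0,"grip":-1},{"dx":0.054,"dy":0.102,"dz":-0.045,"twist":0,"grip":-1},{"dx":0.075,"dy":0.142,"dz":-0.06,"twist":0,"grip":-1},{"dx":0.075,"dy":0.142,"dz":-0.06,"twist":0,"grip":-1}]'
python3 -m crank '[{"dx":0,"dy":0,"dz":0,"twist":0,"grip":-1},{"dx":0,"dy":0,"dz":0,"twist":0,"grip":-1},{"dx":0,"dy":0,"dz":0,"twist":0,"grip":-1},{"dx":0,"dy":0,"dz":0,"twist":0,"grip":-1},{"dx":0,"dy":0,"dz":0,"twist":0,"grip":-1}]'
cat > snap.py <<'E'
import sys,json,cv2
from h import *
n,cam=sys.argv[1:3]
s=arm.get_state();im=arm.grab_frame(cam)[:,:,::-1]
if cam=="top": im=cv2.resize(im[105:205,215:325],None,fx=6,fy=6,interpolation=cv2.INTER_CUBIC)
cv2.imwrite(f"pics/{n}.png",im);print(s["t"],s["eef_pos"].round(4),s["ee_rot"].round(4),s["width"],s["force"].round(1))
json.dump({k:s[k].tolist() for k in("eef_pos","ee_rot")},open(n+".json","w"))
E
python3 snap.py w2 wrist
```

```text
t: 0.57
eef_pos: [0.4012, -0.424, 0.2262]
ee_rot: [3.141, -0.0, -3.132]
force: [0.2, -0.3, 0.8]
width: 0.0594
gripper_force: 0.0
t: 0.98
eef_pos: [0.491, -0.254, 0.2266]
ee_rot: [3.142, 0.0, -3.126]
force: [0.8, -0.5, 0.9]
width: 0.0266
gripper_force: 0.0
t: 1.4
eef_pos: [0.5666, -0.1095, 0.1638]
ee_rot: [3.141, -0.003, -3.123]
force: [-0.2, -0.7, 0.7]
width: 0.0008
gripper_force: 0.0
t: 1.82
eef_pos: [0.5653, -0.1149, 0.1671]
ee_rot: [3.142, 0.001, -3.127]
force: [0.2, 0.1, 0.8]
width: 0.0006
gripper_force: 0.0
1.8167 [ 0.5653 -0.1149  0.1671] [ 3.1416e+00  8.0000e-04 -3.1270e+00] 0.0006428905850477119 [0.2 0.1 0.8]
```

View pics/w2.png

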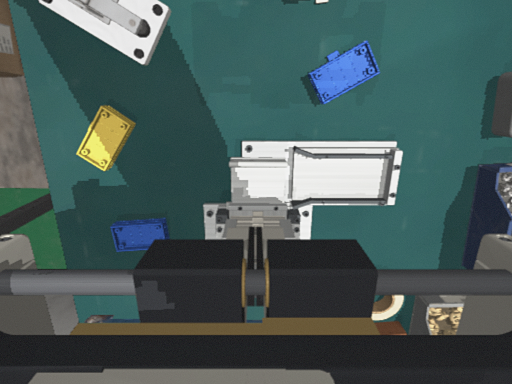

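The wrist view shows the slide's lip at about row 158 (cols 231–288), the lane stop's near face at col 390 (rows 150–205), and the stack just ahead of the fingers. I'll cross-check the positions.

```bash
python3 - <<'E'
from h import *
import json
p=json.load(open("w2.json"))
for n,u,v,z in [("lipR",231,158,.04),("lipL",288,157,.04),("stop near",389,152,.03),("stop far",386,203,.03),("base nR",242,142,.01),("base nL",396,143,.01)]: print(n,ray("wrist",u,v,z,p).round(4))
E
python3 - <<'E'
import cv2
im=cv2.imread("pics/w2.png")[130:240,200:330]
cv2.imwrite("pics/w2z.png",cv2.resize(im,None,fx=5,fy=5,interpolation=cv2.INTER_CUBIC))
E
```

```text
lipR [ 0.5421 -0.1394  0.04  ]
lipL [ 0.5403 -0.082   0.04  ]
stop near [0.5356 0.0237 0.03  ]
stop far [0.5921 0.0295 0.03  ]
base nR [ 0.5306 -0.1295  0.01  ]
base nL [0.5292 0.0393 0.01  ]
```

View pics/w2z.png

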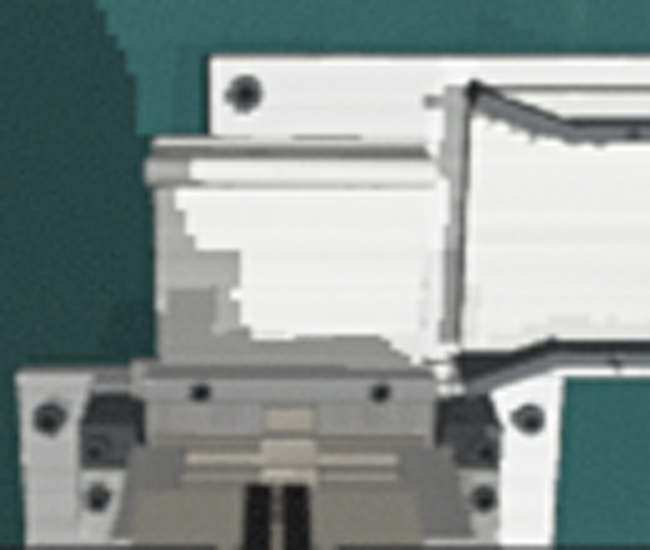

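The close view agrees: lip at x≈0.542–0.549, open gap up to about 0.593. I'll lower into the gap at x≈0.568.

```bash
python3 -m crank '[{"dx":0.003,"dy":0.003,"dz":-0.02,"twist":0,"grip":-1},{"dx":0.003,"dy":0.003,"dz":-0.045,"twist":0,"grip":-1},{"dx":0.003,"dy":0.003,"dz":-0.07,"twist":0,"grip":-1},{"dx":0.003,"dy":0.003,"dz":-0.09,"twist":0,"grip":-1},{"dx":0.003,"dy":0.003,"dz":-0.1,"twist":0,"grip":-1}]'
python3 -m crank '[{"dx":0,"dy":0,"dz":-0.01,"twist":0,"grip":-1},{"dx":0,"dy":0,"dz":-0.02,"twist":0,"grip":-1},{"dx":0,"dy":0,"dz":-0.03,"twist":0,"grip":-1},{"dx":0,"dy":0,"dz":-0.04,"twist":0,"grip":-1},{"dx":0,"dy":0,"dz":-0.04,"twist":0,"grip":-1}]'
python3 -m crank '[{"dx":-0.002,"dy":0,"dz":0,"twist":0,"grip":-1},{"dx":-0.004,"dy":0,"dz":0,"twist":0,"grip":-1},{"dx":-0.006,"dy":0,"dz":0,"twist":0,"grip":-1},{"dx":-0.008,"dy":0,"dz":0,"twist":0,"grip":-1},{"dx":-0.01,"dy":0,"dz":0,"twist":0,"grip":-1}]'
```

```text
t: 2.28
eef_pos: [0.567, -0.1115, 0.0643]
ee_rot: [3.142, -0.003, -3.127]
force: [0.7, -0.6, 0.8]
width: 0.0005
gripper_force: 0.0
t: 2.7
eef_pos: [0.5676, -0.1109, 0.0248]
ee_rot: [3.142, -0.002, -3.126]
force: [-0.1, 0.0, -1.2]
width: 0.0005
gripper_force: 0.0
t: 3.12
eef_pos: [0.5595, -0.1108, 0.0273]
ee_rot: [3.142, 0.003, -3.125]
force: [3.1, -1.1, -0.4]
width: 0.0005
gripper_force: 1.5
```

Contact at x≈0.559, so the lip face is about 0.549 as measured. Drawing the slide out.

```bash
python3 -m crank '[{"dx":-0.005,"dy":0,"dz":0,"twist":0,"grip":-1},{"dx":-0.01,"dy":0,"dz":0,"twist":0,"grip":-1},{"dx":-0.015,"dy":0,"dz":0,"twist":0,"grip":-1},{"dx":-0.02,"dy":0,"dz":0,"twist":0,"grip":-1},{"dx":-0.025,"dy":0,"dz":0,"twist":0,"grip":-1}]'
python3 -m crank '[{"dx":-0.005,"dy":0,"dz":0,"twist":0,"grip":-1},{"dx":-0.01,"dy":0,"dz":0,"twist":0,"grip":-1},{"dx":-0.015,"dy":0,"dz":0,"twist":0,"grip":-1},{"dx":-0.02,"dy":0,"dz":0,"twist":0,"grip":-1},{"dx":-0.025,"dy":0,"dz":0,"twist":0,"grip":-1}]'
python3 -m crank '[{"dx":-0.002,"dy":0,"dz":0,"twist":0,"grip":-1},{"dx":-0.004,"dy":0,"dz":0,"twist":0,"grip":-1},{"dx":-0.006,"dy":0,"dz":0,"twist":0,"grip":-1},{"dx":-0.008,"dy":0,"dz":0,"twist":0,"grip":-1},{"dx":-0.008,"dy":0,"dz":0,"twist":0,"grip":-1}]'
```

```text
t: 3.53
eef_pos: [0.5333, -0.1109, 0.0269]
ee_rot: [3.142, 0.001, -3.126]
force: [3.0, -1.3, 2.7]
width: 0.0005
gripper_force: 1.6
t: 3.95
eef_pos: [0.5081, -0.1109, 0.0266]
ee_rot: [-3.142, 0.0, -3.125]
force: [3.9, -2.5, 1.2]
width: 0.0004
gripper_force: 1.7
t: 4.37
eef_pos: [0.5, -0.1109, 0.0264]
ee_rot: [3.142, -0.001, -3.126]
force: [1.7, -1.1, 0.7]
width: 0.0004
gripper_force: 1.0
```

```bash
python3 -m crank '[{"dx":-0.001,"dy":0,"dz":0,"twist":0,"grip":-1},{"dx":-0.002,"dy":0,"dz":0,"twist":0,"grip":-1},{"dx":-0.003,"dy":0,"dz":0,"twist":0,"grip":-1},{"dx":-0.003,"dy":0,"dz":0,"twist":0,"grip":-1},{"dx":-0.003,"dy":0,"dz":0,"twist":0,"grip":-1}]'
python3 -m crank '[{"dx":-0.001,"dy":0,"dz":0,"twist":0,"grip":-1},{"dx":-0.001,"dy":0,"dz":0,"twist":0,"grip":-1},{"dx":-0.002,"dy":0,"dz":0,"twist":0,"grip":-1},{"dx":-0.002,"dy":0,"dz":0,"twist":0,"grip":-1},{"dx":-0.002,"dy":0,"dz":0,"twist":0,"grip":-1}]'
```

```text
t: 4.78
eef_pos: [0.4999, -0.1107, 0.0267]
ee_rot: [3.142, 0.004, -3.125]
force: [9.3, -4.0, -6.7]
width: 0.0004
gripper_force: 4.6
t: 5.2
eef_pos: [0.4999, -0.1105, 0.027]
ee_rot: [3.141, 0.007, -3.124]
force: [14.2, -3.9, -9.7]
width: 0.0006
gripper_force: 7.0
```

The slide has stopped hard: 14 N at x=0.500, after about 60 mm. I'll release it, rise, step to the right side and look.

```bash
python3 -m crank '[{"dx":0.006,"dy":0,"dz":0,"twist":0,"grip":-1},{"dx":0.013,"dy":0,"dz":0,"twist":0,"grip":-1},{"dx":0.013,"dy":0,"dz":0.03,"twist":0,"grip":-1},{"dx":0.013,"dy":0,"dz":0.07,"twist":0,"grip":-1},{"dx":0.013,"dy":0,"dz":0.11,"twist":0,"grip":-1}]'
python3 -m crank '[{"dx":0,"dy":-0.04,"dz":0.02,"twist":0,"grip":-1},{"dx":0,"dy":-0.08,"dz":0.02,"twist":0,"grip":-1},{"dx":0,"dy":-0.12,"dz":0.02,"twist":0,"grip":-1},{"dx":0,"dy":-0.12,"dz":0.02,"twist":0,"grip":-1},{"dx":0,"dy":-0.12,"dz":0.02,"twist":0,"grip":-1}]'
python3 snap.py t2 top
```

```text
t: 5.62
eef_pos: [0.5065, -0.1109, 0.1363]
ee_rot: [-3.141, -0.006, -3.126]
force: [1.2, -0.2, 0.0]
width: 0.001
gripper_force: 0.0
t: 6.03
eef_pos: [0.5071, -0.2325, 0.1557]
ee_rot: [3.141, -0.003, -3.13]
force: [0.5, 0.6, -0.5]
width: 0.0004
gripper_force: 0.0
6.0333 [ 0.5071 -0.2325  0.1557] [ 3.1407e+00 -2.7000e-03 -3.1297e+00] 0.000444312791583831 [ 0.5  0.6 -0.5]
```

View pics/t2.png

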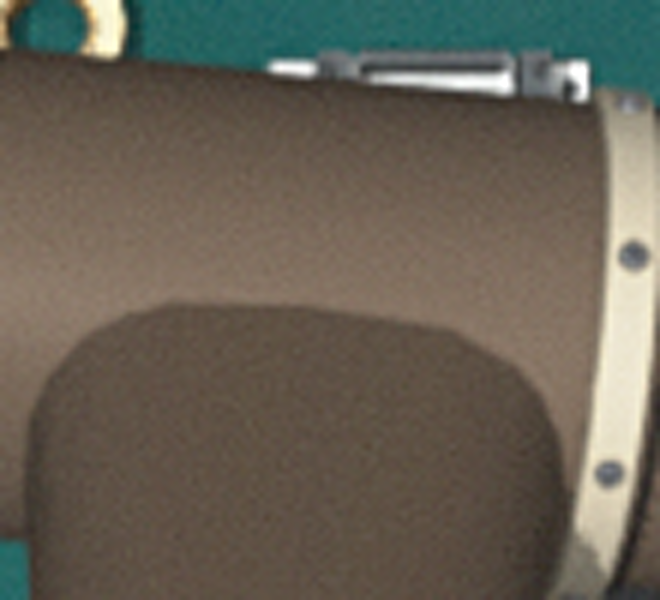

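The arm hides the feeder from the top camera, so I'll use the wrist camera.

```bash
python3 snap.py w3 wrist; python3 - <<'E'
import cv2
im=cv2.imread("pics/w3.png")[90:290,246:512]
cv2.imwrite("pics/w3z.png",cv2.resize(im,None,fx=3,fy=3,interpolation=cv2.INTER_CUBIC))
E
```

```text
6.0833 [ 0.5073 -0.2314  0.1556] [ 3.1407e+00 -2.6000e-03 -3.1283e+00] 0.00035145600459817643 [0.6 0.5 0.1]
```

View pics/w3z.png

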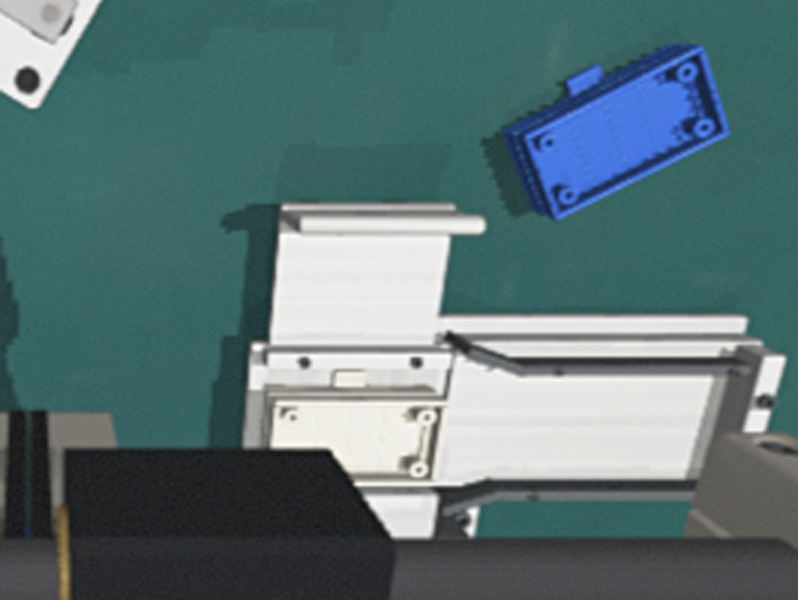

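The slide is out, with the lip at crop row ~222. Housing A lies in the pocket (crop 268–448, 398–487), beside the lane mouth and between its guides. Computing the numbers.

```bash
python3 - <<'E'
from h import *
import json
p=json.load(open("w3.json"))
for n,u,v,z in [("lip front",380,213,.04),("lip back",380,233,.04),("lipR",284,222,.04),("lipL",486,224,.04),("h nR",268,400,.034),("h nL",448,402,.034),("h fL",438,487,.034),("tab n",348,371,.03),("guide near inner",620,374,.027),("guide far inner",600,483,.027),("stop foot",715,380,.017),("bar front",350,348,.027),("laneguide entry near",448,338,.027)]: print(n,ray("wrist",246+(u+.5)/3-.5,90+(v+.5)/3-.5,z,p).round(4))
E
```

```text
lip front [ 0.4821 -0.1176  0.04  ]
lip back [ 0.4888 -0.1167  0.04  ]
lipR [ 0.4855 -0.1484  0.04  ]
lipL [ 0.4853 -0.0826  0.04  ]
h nR [ 0.5514 -0.1454  0.034 ]
h nL [ 0.5514 -0.0814  0.034 ]
h fL [ 0.5856 -0.0794  0.034 ]
tab n [ 0.5416 -0.1168  0.03  ]
guide near inner [ 0.5428 -0.0173  0.027 ]
guide far inner [ 0.5872 -0.0148  0.027 ]
stop foot [0.5489 0.0264 0.017 ]
bar front [ 0.534 -0.116  0.027]
laneguide entry near [ 0.5298 -0.0816  0.027 ]
```

Housing box x is 0.551–0.586 and the lane's inner faces are 0.542–0.587, so it fits. The lip travelled about 61–62 mm. Next I go down right of the housing at x≈0.567, y≈−0.19.

```bash
python3 -m crank '[{"dx":0.03,"dy":0.01,"dz":0,"twist":0,"grip":-1},{"dx":0.06,"dy":0.04,"dz":0,"twist":0,"grip":-1},{"dx":0.06,"dy":0.04,"dz":-0.035,"twist":0,"grip":-1},{"dx":0.06,"dy":0.04,"dz":-0.07,"twist":0,"grip":-1},{"dx":0.06,"dy":0.04,"dz":-0.1,"twist":0,"grip":-1}]'
python3 -m crank '[{"dx":0,"dy":0,"dz":-0.01,"twist":0,"grip":-1},{"dx":0,"dy":0,"dz":-0.02,"twist":0,"grip":-1},{"dx":0,"dy":0,"dz":-0.029,"twist":0,"grip":-1},{"dx":0,"dy":0,"dz":-0.029,"twist":0,"grip":-1},{"dx":0,"dy":0,"dz":-0.029,"twist":0,"grip":-1}]'
python3 -m crank '[{"dx":0,"dy":0.003,"dz":0,"twist":0,"grip":-1},{"dx":0,"dy":0.007,"dz":0,"twist":0,"grip":-1},{"dx":0,"dy":0.012,"dz":0,"twist":0,"grip":-1},{"dx":0,"dy":0.016,"dz":0,"twist":0,"grip":-1},{"dx":0,"dy":0.02,"dz":0,"twist":0,"grip":-1}]'
```

```text
t: 6.55
eef_pos: [0.5684, -0.1883, 0.0547]
ee_rot: [3.141, -0.001, -3.123]
force: [-0.2, 0.8, -0.2]
width: 0.0003
gripper_force: 0.0
t: 6.97
eef_pos: [0.5692, -0.1908, 0.0284]
ee_rot: [-3.141, 0.001, -3.125]
force: [-0.1, 0.6, 0.9]
width: 0.0003
gripper_force: 0.0
t: 7.38
eef_pos: [0.5688, -0.1703, 0.0281]
ee_rot: [3.142, 0.001, -3.125]
force: [-1.1, -0.7, -0.6]
width: 0.0007
gripper_force: 0.0
```

```bash
python3 -m crank '[{"dx":-0.001,"dy":0.004,"dz":-0.003,"twist":0,"grip":-1},{"dx":-0.001,"dy":0.008,"dz":-0.003,"twist":0,"grip":-1},{"dx":-0.001,"dy":0.012,"dz":-0.003,"twist":0,"grip":-1},{"dx":-0.001,"dy":0.016,"dz":-0.003,"twist":0,"grip":-1},{"dx":-0.001,"dy":0.02,"dz":-0.003,"twist":0,"grip":-1}]'
python3 -m crank '[{"dx":0,"dy":0.005,"dz":0,"twist":0,"grip":-1},{"dx":0,"dy":0.01,"dz":0,"twist":0,"grip":-1},{"dx":0,"dy":0.015,"dz":0,"twist":0,"grip":-1},{"dx":-0.001,"dy":0.02,"dz":0,"twist":0,"grip":-1},{"dx":-0.001,"dy":0.025,"dz":0,"twist":0,"grip":-1}]'
python3 -m crank '[{"dx":0,"dy":0.005,"dz":0,"twist":0,"grip":-1},{"dx":0,"dy":0.01,"dz":0,"twist":0,"grip":-1},{"dx":0,"dy":0.015,"dz":0,"twist":0,"grip":-1},{"dx":-0.001,"dy":0.02,"dz":0,"twist":0,"grip":-1},{"dx":-0.001,"dy":0.025,"dz":0,"twist":0,"grip":-1}]'
```

```text
t: 7.8
eef_pos: [0.5676, -0.1505, 0.0245]
ee_rot: [-3.142, -0.0, -3.126]
force: [0.3, -1.0, -0.5]
width: 0.0004
gripper_force: 0.1
t: 8.22
eef_pos: [0.5664, -0.1253, 0.0246]
ee_rot: [-3.142, -0.0, -3.126]
force: [-0.2, -0.8, -0.2]
width: 0.0006
gripper_force: 0.1
t: 8.63
eef_pos: [0.5658, -0.1005, 0.0247]
ee_rot: [-3.141, 0.001, -3.125]
force: [0.3, -0.2, 0.7]
width: 0.0005
gripper_force: 0.2
```

Smooth and with low force. Continuing to the expected end at y≈−0.055, slower near the stop.

```bash
python3 -m crank '[{"dx":0,"dy":0.005,"dz":0,"twist":0,"grip":-1},{"dx":0,"dy":0.01,"dz":0,"twist":0,"grip":-1},{"dx":0,"dy":0.015,"dz":0,"twist":0,"grip":-1},{"dx":-0.001,"dy":0.02,"dz":0,"twist":0,"grip":-1},{"dx":-0.001,"dy":0.025,"dz":0,"twist":0,"grip":-1}]'
python3 -m crank '[{"dx":0,"dy":0.002,"dz":0,"twist":0,"grip":-1},{"dx":0,"dy":0.004,"dz":0,"twist":0,"grip":-1},{"dx":0,"dy":0.006,"dz":0,"twist":0,"grip":-1},{"dx":0,"dy":0.008,"dz":0,"twist":0,"grip":-1},{"dx":0,"dy":0.01,"dz":0,"twist":0,"grip":-1}]'
python3 -m crank '[{"dx":0,"dy":0.001,"dz":0,"twist":0,"grip":-1},{"dx":0,"dy":0.002,"dz":0,"twist":0,"grip":-1},{"dx":0,"dy":0.003,"dz":0,"twist":0,"grip":-1},{"dx":0,"dy":0.004,"dz":0,"twist":0,"grip":-1},{"dx":0,"dy":0.005,"dz":0,"twist":0,"grip":-1}]'
```

```text
t: 9.05
eef_pos: [0.5643, -0.0753, 0.0245]
ee_rot: [3.142, -0.0, -3.126]
force: [0.4, -0.3, -0.1]
width: 0.0003
gripper_force: 0.2
t: 9.47
eef_pos: [0.5645, -0.0658, 0.0245]
ee_rot: [-3.142, -0.0, -3.126]
force: [-0.1, -0.4, 0.6]
width: 0.0008
gripper_force: 0.1
t: 9.88
eef_pos: [0.5645, -0.0608, 0.0245]
ee_rot: [3.142, -0.0, -3.126]
force: [-0.6, 0.2, 0.7]
width: 0.0004
gripper_force: 0.1
```

```bash
python3 -m crank '[{"dx":0,"dy":0.001,"dz":0,"twist":0,"grip":-1},{"dx":0,"dy":0.002,"dz":0,"twist":0,"grip":-1},{"dx":0,"dy":0.003,"dz":0,"twist":0,"grip":-1},{"dx":0,"dy":0.004,"dz":0,"twist":0,"grip":-1},{"dx":0,"dy":0.004,"dz":0,"twist":0,"grip":-1}]'
python3 -m crank '[{"dx":0,"dy":0.001,"dz":0,"twist":0,"grip":-1},{"dx":0,"dy":0.001,"dz":0,"twist":0,"grip":-1},{"dx":0,"dy":0.002,"dz":0,"twist":0,"grip":-1},{"dx":0,"dy":0.002,"dz":0,"twist":0,"grip":-1},{"dx":0,"dy":0.002,"dz":0,"twist":0,"grip":-1}]'
```

```text
t: 10.3
eef_pos: [0.5646, -0.0567, 0.0246]
ee_rot: [3.142, 0.0, -3.125]
force: [0.0, -0.6, -0.6]
width: 0.0004
gripper_force: 0.0
t: 10.72
eef_pos: [0.5646, -0.0548, 0.0246]
ee_rot: [3.142, 0.0, -3.126]
force: [0.4, -0.1, -1.0]
width: 0.0004
gripper_force: 0.0
```

```bash
python3 -m crank '[{"dx":0,"dy":0.001,"dz":0,"twist":0,"grip":-1},{"dx":0,"dy":0.001,"dz":0,"twist":0,"grip":-1},{"dx":0,"dy":0.002,"dz":0,"twist":0,"grip":-1},{"dx":0,"dy":0.002,"dz":0,"twist":0,"grip":-1},{"dx":0,"dy":0.002,"dz":0,"twist":0,"grip":-1}]'
python3 -m crank '[{"dx":0,"dy":0.001,"dz":0,"twist":0,"grip":-1},{"dx":0,"dy":0.001,"dz":0,"twist":0,"grip":-1},{"dx":0,"dy":0.002,"dz":0,"twist":0,"grip":-1},{"dx":0,"dy":0.002,"dz":0,"twist":0,"grip":-1},{"dx":0,"dy":0.002,"dz":0,"twist":0,"grip":-1}]'
python3 snap.py w4 wrist; python3 - <<'E'
import cv2
im=cv2.imread("pics/w4.png")[60:260,190:456]
cv2.imwrite("pics/w4z.png",cv2.resize(im,None,fx=3,fy=3,interpolation=cv2.INTER_CUBIC))
E
```

```text
t: 11.13
eef_pos: [0.5645, -0.0528, 0.0246]
ee_rot: [3.142, 0.0, -3.125]
force: [0.7, -0.2, 0.8]
width: 0.0005
gripper_force: 0.0
t: 11.55
eef_pos: [0.5646, -0.0508, 0.0246]
ee_rot: [3.142, 0.0, -3.126]
force: [0.1, 0.7, 0.7]
width: 0.0004
gripper_force: 0.0
11.55 [ 0.5646 -0.0508  0.0246] [ 3.1415  0.     -3.1255] 0.00041730096869518435 [0.1 0.7 0.7]
```

View pics/w4z.png

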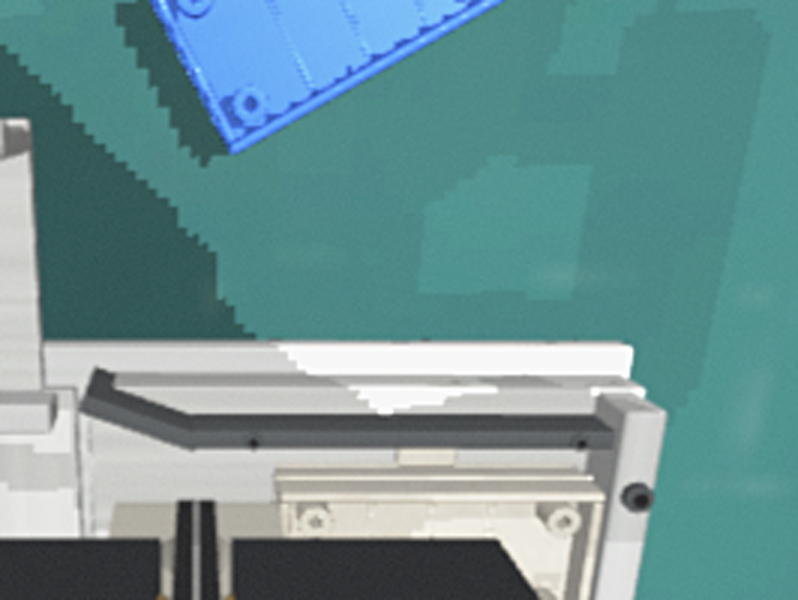

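The housing (crop 277–604) is close to the end stop (near face at about col 598–605). I'll check the numbers.

```bash
python3 - <<'E'
from h import *
import json
p=json.load(open("w4.json"))
for n,u,v,z in [("hR",277,490,.034),("hL",605,490,.034),("stop top edge near",613,450,.03),("stop top edge near2",598,398,.03),("finger right?",110,510,.03),("finger left",281,500,.034)]: print(n,ray("wrist",190+(u+.5)/3-.5,60+(v+.5)/3-.5,z,p).round(4))
E
python3 -m crank '[{"dx":0,"dy":0.001,"dz":0,"twist":0,"grip":-1},{"dx":0,"dy":0.001,"dz":0,"twist":0,"grip":-1},{"dx":0,"dy":0.002,"dz":0,"twist":0,"grip":-1},{"dx":0,"dy":0.002,"dz":0,"twist":0,"grip":-1},{"dx":0,"dy":0.002,"dz":0,"twist":0,"grip":-1}]'
```

```text
hR [ 0.5493 -0.0359  0.034 ]
hL [0.5483 0.026  0.034 ]
stop top edge near [0.5418 0.0283 0.03  ]
stop top edge near2 [0.5314 0.0237 0.03  ]
finger right? [ 0.5559 -0.0678  0.03  ]
finger left [ 0.5514 -0.035   0.034 ]
t: 12.02
eef_pos: [0.5646, -0.0488, 0.0246]
ee_rot: [3.142, -0.0, -3.125]
force: [0.3, -0.2, -0.1]
width: 0.0006
gripper_force: 0.0
```

The fingertip's half-width is about 16 mm, so roughly 2 mm remain. Advancing until the force rises.

```bash
python3 -m crank '[{"dx":0,"dy":0.001,"dz":0,"twist":0,"grip":-1},{"dx":0,"dy":0.001,"dz":0,"twist":0,"grip":-1},{"dx":0,"dy":0.002,"dz":0,"twist":0,"grip":-1},{"dx":0,"dy":0.002,"dz":0,"twist":0,"grip":-1},{"dx":0,"dy":0.002,"dz":0,"twist":0,"grip":-1}]'
python3 -m crank '[{"dx":0,"dy":0.0005,"dz":0,"twist":0,"grip":-1},{"dx":0,"dy":0.001,"dz":0,"twist":0,"grip":-1},{"dx":0,"dy":0.001,"dz":0,"twist":0,"grip":-1},{"dx":0,"dy":0.001,"dz":0,"twist":0,"grip":-1},{"dx":0,"dy":0.001,"dz":0,"twist":0,"grip":-1}]'
```

```text
t: 12.43
eef_pos: [0.5643, -0.0477, 0.0246]
ee_rot: [-3.141, -0.001, -3.126]
force: [0.5, -5.4, 0.5]
width: 0.0001
gripper_force: 2.9
t: 12.85
eef_pos: [0.5643, -0.0476, 0.0247]
ee_rot: [-3.14, -0.001, -3.126]
force: [1.6, -10.3, 1.5]
width: 0.0008
gripper_force: 5.5
```

The housing rests against the stop: 10 N with no further movement. Backing off, rising, and going in front of the lip (front face at about 0.482).

```bash
python3 -m crank '[{"dx":0,"dy":-0.006,"dz":0,"twist":0,"grip":-1},{"dx":0,"dy":-0.012,"dz":0,"twist":0,"grip":-1},{"dx":0,"dy":-0.012,"dz":0.025,"twist":0,"grip":-1},{"dx":0,"dy":-0.012,"dz":0.06,"twist":0,"grip":-1},{"dx":0,"dy":-0.012,"dz":0.08,"twist":0,"grip":-1}]'
python3 -m crank '[{"dx":-0.033,"dy":-0.02,"dz":0,"twist":0,"grip":-1},{"dx":-0.067,"dy":-0.04,"dz":0,"twist":0,"grip":-1},{"dx":-0.102,"dy":-0.058,"dz":0,"twist":0,"grip":-1},{"dx":-0.102,"dy":-0.058,"dz":0,"twist":0,"grip":-1},{"dx":-0.102,"dy":-0.058,"dz":0,"twist":0,"grip":-1}]'
```

```text
t: 13.27
eef_pos: [0.5655, -0.0581, 0.1071]
ee_rot: [3.142, 0.002, -3.125]
force: [1.8, 0.4, 1.3]
width: 0.0004
gripper_force: 0.0
t: 13.68
eef_pos: [0.4609, -0.1167, 0.105]
ee_rot: [3.141, 0.001, -3.127]
force: [0.8, 0.7, 0.1]
width: 0.0004
gripper_force: 0.0
```

```bash
python3 -m crank '[{"dx":0,"dy":0,"dz":-0.02,"twist":0,"grip":-1},{"dx":0,"dy":0,"dz":-0.04,"twist":0,"grip":-1},{"dx":0,"dy":0,"dz":-0.06,"twist":0,"grip":-1},{"dx":0,"dy":0,"dz":-0.078,"twist":0,"grip":-1},{"dx":0,"dy":0,"dz":-0.078,"twist":0,"grip":-1}]'
python3 -m crank '[{"dx":0.003,"dy":0,"dz":0,"twist":0,"grip":-1},{"dx":0.006,"dy":0,"dz":0,"twist":0,"grip":-1},{"dx":0.009,"dy":0,"dz":0,"twist":0,"grip":-1},{"dx":0.012,"dy":0,"dz":0,"twist":0,"grip":-1},{"dx":0.016,"dy":0,"dz":0,"twist":0,"grip":-1}]'
python3 -m crank '[{"dx":0.005,"dy":0,"dz":0,"twist":0,"grip":-1},{"dx":0.01,"dy":0,"dz":0,"twist":0,"grip":-1},{"dx":0.015,"dy":0,"dz":0,"twist":0,"grip":-1},{"dx":0.02,"dy":0,"dz":0,"twist":0,"grip":-1},{"dx":0.025,"dy":0,"dz":0,"twist":0,"grip":-1}]'
```

```text
t: 14.1
eef_pos: [0.4613, -0.1158, 0.0237]
ee_rot: [-3.141, -0.005, -3.126]
force: [-0.1, 0.7, -0.5]
width: 0.001
gripper_force: 0.0
t: 14.52
eef_pos: [0.4786, -0.1158, 0.0272]
ee_rot: [3.141, 0.0, -3.126]
force: [-3.3, 0.6, 3.0]
width: 0.0007
gripper_force: 1.6
t: 14.93
eef_pos: [0.5041, -0.1159, 0.0266]
ee_rot: [-3.142, -0.0, -3.126]
force: [-2.2, 1.7, 1.6]
width: 0.0007
gripper_force: 1.7
```

```bash
python3 -m crank '[{"dx":0.004,"dy":0,"dz":0,"twist":0,"grip":-1},{"dx":0.008,"dy":0,"dz":0,"twist":0,"grip":-1},{"dx":0.012,"dy":0,"dz":0,"twist":0,"grip":-1},{"dx":0.016,"dy":0,"dz":0,"twist":0,"grip":-1},{"dx":0.02,"dy":0,"dz":0,"twist":0,"grip":-1}]'
python3 -m crank '[{"dx":0.002,"dy":0,"dz":0,"twist":0,"grip":-1},{"dx":0.004,"dy":0,"dz":0,"twist":0,"grip":-1},{"dx":0.006,"dy":0,"dz":0,"twist":0,"grip":-1},{"dx":0.008,"dy":0,"dz":0,"twist":0,"grip":-1},{"dx":0.008,"dy":0,"dz":0,"twist":0,"grip":-1}]'
python3 -m crank '[{"dx":0.001,"dy":0,"dz":0,"twist":0,"grip":-1},{"dx":0.002,"dy":0,"dz":0,"twist":0,"grip":-1},{"dx":0.003,"dy":0,"dz":0,"twist":0,"grip":-1},{"dx":0.003,"dy":0,"dz":0,"twist":0,"grip":-1},{"dx":0.003,"dy":0,"dz":0,"twist":0,"grip":-1}]'
```

```text
t: 15.35
eef_pos: [0.5238, -0.1158, 0.0264]
ee_rot: [3.142, -0.0, -3.126]
force: [-2.9, 2.5, 1.3]
width: 0.0003
gripper_force: 1.5
t: 15.77
eef_pos: [0.532, -0.1158, 0.0265]
ee_rot: [-3.142, 0.0, -3.125]
force: [-1.8, 0.9, -1.5]
width: 0.0005
gripper_force: 0.6
t: 16.18
eef_pos: [0.5336, -0.1159, 0.0264]
ee_rot: [3.142, -0.002, -3.126]
force: [-5.7, 2.2, 2.1]
width: 0.0005
gripper_force: 2.6
```

```bash
python3 -m crank '[{"dx":0.001,"dy":0,"dz":0,"twist":0,"grip":-1},{"dx":0.002,"dy":0,"dz":0,"twist":0,"grip":-1},{"dx":0.003,"dy":0,"dz":0,"twist":0,"grip":-1},{"dx":0.003,"dy":0,"dz":0,"twist":0,"grip":-1},{"dx":0.003,"dy":0,"dz":0,"twist":0,"grip":-1}]'
python3 -m crank '[{"dx":-0.006,"dy":0,"dz":0,"twist":0,"grip":-1},{"dx":-0.018,"dy":0,"dz":0,"twist":0,"grip":-1},{"dx":-0.018,"dy":0,"dz":0.03,"twist":0,"grip":-1},{"dx":-0.018,"dy":0,"dz":0.07,"twist":0,"grip":-1},{"dx":-0.018,"dy":0,"dz":0.11,"twist":0,"grip":-1}]'
python3 -m crank '[{"dx":-0.01,"dy":-0.04,"dz":0.02,"twist":0,"grip":-1},{"dx":-0.02,"dy":-0.08,"dz":0.04,"twist":0,"grip":-1},{"dx":-0.03,"dy":-0.12,"dz":0.06,"twist":0,"grip":-1},{"dx":-0.04,"dy":-0.16,"dz":0.06,"twist":0,"grip":-1},{"dx":-0.05,"dy":-0.2,"dz":0.06,"twist":0,"grip":-1}]'
python3 -m crank '[{"dx":-0.02,"dy":-0.035,"dz":0.0,"twist":0,"grip":-1},{"dx":-0.04,"dy":-0.07,"dz":0.0,"twist":0,"grip":-1},{"dx":-0.06,"dy":-0.105,"dz":0.0,"twist":0,"grip":-1},{"dx":-0.08,"dy":-0.14,"dz":0.0,"twist":0,"grip":-1},{"dx":-0.08,"dy":-0.14,"dz":0.0,"twist":0,"grip":-1}]'
python3 snap.py t5 top
```

```text
t: 16.6
eef_pos: [0.5337, -0.1161, 0.0261]
ee_rot: [3.142, -0.007, -3.126]
force: [-11.9, 4.5, 9.6]
width: 0.0003
gripper_force: 6.5
t: 17.02
eef_pos: [0.5196, -0.1162, 0.1377]
ee_rot: [-3.141, -0.0, -3.125]
force: [1.8, 0.0, -0.6]
width: 0.0004
gripper_force: 0.0
t: 17.43
eef_pos: [0.4734, -0.3079, 0.1993]
ee_rot: [-3.139, 0.006, -3.124]
force: [1.2, -0.4, 0.3]
width: 0.0006
gripper_force: 0.0
t: 17.85
eef_pos: [0.3893, -0.451, 0.1966]
ee_rot: [-3.139, 0.0, -3.13]
force: [0.2, 0.1, -0.0]
width: 0.0007
gripper_force: 0.0
17.85 [ 0.3893 -0.451   0.1966] [-3.1393e+00  5.0000e-04 -3.1300e+00] 0.000741579052167475 [ 0.2  0.1 -0. ]
```

View pics/t5.png

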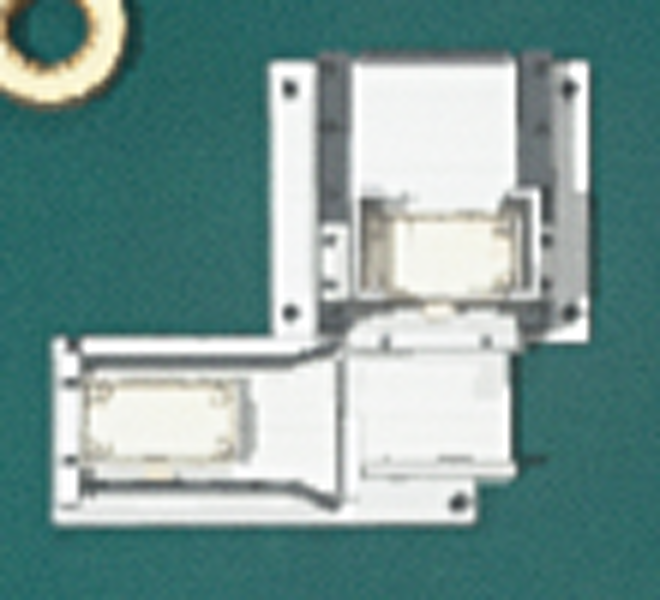

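The picture shows the lip back where it began (crop row 470). Housing A lies square against the stop (crop 85–237), and the stack has dropped one step. The arm is clear, so I'm handing in.

```bash
python3 -c "
from station import arm
print(arm.job_done())"
```

```text
the job is handed in; nothing more can be done
None
```

The job is handed in at about 18 s of robot time: I drew the slide out to its stop, pushed housing A along the lane to the end stop, and pushed the slide home. The last picture shows A against the stop, the slide where it began and the stack one step lower.

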